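# Set out the paint pots for the painter across the table

## Task

Move the four paint pots from the plywood tray into the wells of the white rack in reverse order, one pot to a well: the pot on the far left of the tray goes into the far right well, and so on, so that the painter sitting opposite finds the same row. Set each pot down upright, flat on the floor of its well, never tip one over, and leave the freshly decorated amber glass where it stands.

Things in the scene. Friction and masses are not known exactly. Their poses are not given: they have to be found in the camera images.
- tray: Source tray: a flat plywood base, 76 mm (its x) by 346 mm (its y) and 12 mm thick, with a 24 mm high, 8 mm thick stop at each end; it never moves. Origin: centre of its underside, on the table; z up, y runs along the row to the left as the robot sees it. Four stations stand along it at y = +117, +39, -39 and -117 mm, x = 0, each covered by one coaster.
- rack: Target rack, fixed: a white plate 76 mm (x) by 330 mm (y), 12 mm thick, with four empty round wells at y = +117, +39, -39, -117 mm, x = 0, each 54 mm across, 8 mm deep; the dark grey floor is 4 mm above the underside. Origin: centre of the underside, on the table; z up, y along the row to the left as the robot sees it. The rack stands nearer or farther than the tray, nearly parallel.
- pot_red: Red paint pot: a closed rigid red cylinder with a white band round it and a red cap, 36 mm in diameter and 48 mm high (cap 34 mm in diameter, from 40 mm up), about 60 g. Origin: centre of its underside; z up. At the start it stands upright on the red coaster.
- pot_yellow: Yellow paint pot: a closed rigid yellow cylinder with a white band round it and a yellow cap, 36 mm in diameter and 48 mm high (cap 34 mm in diameter, from 40 mm up), about 60 g. Origin: centre of its underside; z up. At the start it stands upright on the yellow coaster.
- pot_green: Green paint pot: a closed rigid green cylinder with a white band round it and a green cap, 36 mm in diameter and 48 mm high (cap 34 mm in diameter, from 40 mm up), about 60 g. Origin: centre of its underside; z up. At the start it stands upright on the green coaster.
- pot_blue: Blue paint pot: a closed rigid blue cylinder with a white band round it and a blue cap, 36 mm in diameter and 48 mm high (cap 34 mm in diameter, from 40 mm up), about 60 g. Origin: centre of its underside; z up. At the start it stands upright on the blue coaster.
- coaster_red: Red coaster: a square plate 66 mm wide and 4 mm thick fixed on one station of the tray, with a white disc 52 mm across in its middle; it shows where the red pot started. Origin: centre of its underside, on top of the tray (12 mm above the table); z up. It never moves.
- coaster_yellow: Yellow coaster: a square plate 66 mm wide and 4 mm thick fixed on one station of the tray, with a white disc 52 mm across in its middle; it shows where the yellow pot started. Origin: centre of its underside, on top of the tray (12 mm above the table); z up. It never moves.
- coaster_green: Green coaster: a square plate 66 mm wide and 4 mm thick fixed on one station of the tray, with a white disc 52 mm across in its middle; it shows where the green pot started. Origin: centre of its underside, on top of the tray (12 mm above the table); z up. It never moves.
- coaster_blue: Blue coaster: a square plate 66 mm wide and 4 mm thick fixed on one station of the tray, with a white disc 52 mm across in its middle; it shows where the blue pot started. Origin: centre of its underside, on top of the tray (12 mm above the table); z up. It never moves.
- glass: Amber drinking glass, freshly decorated, standing beside one end of the white rack: an open brownish tumbler 66 mm across the rim and 95 mm high. Origin: centre of its underside. To be left where it stands.
Mind the look-alikes: they are no part of the job. Several things have the shape of the pot_green; the one meant has the colours described above. There is more than one size of the pot_red; the one meant has the size given above.

How it is judged (in metres and radians):
At the end, for the whole second after the job is handed in: Each pot stands upright (within 0.12 rad), at rest, in the well mirroring its start: nth station from the left of the tray = nth well from the right of the rack, within 13 mm of the well centre along each rack axis and 4 mm of its floor height; amber glass within 30 mm of its start (((y of coaster_red in the frame of tray between 0.097 and 0.137 m and y of pot_red in the frame of rack between -0.13 and -0.104 m) or (y of coaster_red in the frame of tray between 0.019 and 0.059 m and y of pot_red in the frame of rack between -0.052 and -0.026 m) or (y of coaster_red in the frame of tray between -0.059 and -0.019 m and y of pot_red in the frame of rack between 0.026 and 0.052 m) or (y of coaster_red in the frame of tray between -0.137 and -0.097 m and y of pot_red in the frame of rack between 0.104 and 0.13 m)) and x of pot_red in the frame of rack between -0.013 and 0.013 m and z of pot_red in the frame of rack between 0 and 0.008 m and angle between each of pot_red, pot_yellow, pot_green, pot_blue's own z axis and vertical below 0.12 rad and linear speed of each of pot_red, pot_yellow, pot_green, pot_blue below 0.02 m/s and angular speed of each of pot_red, pot_yellow, pot_green, pot_blue below 0.2 rad/s and ((y of coaster_yellow in the frame of tray between 0.097 and 0.137 m and y of pot_yellow in the frame of rack between -0.13 and -0.104 m) or (y of coaster_yellow in the frame of tray between 0.019 and 0.059 m and y of pot_yellow in the frame of rack between -0.052 and -0.026 m) or (y of coaster_yellow in the frame of tray between -0.059 and -0.019 m and y of pot_yellow in the frame of rack between 0.026 and 0.052 m) or (y of coaster_yellow in the frame of tray between -0.137 and -0.097 m and y of pot_yellow in the frame of rack between 0.104 and 0.13 m)) and x of pot_yellow in the frame of rack between -0.013 and 0.013 m and z of pot_yellow in the frame of rack between 0 and 0.008 m and ((y of coaster_green in the frame of tray between 0.097 and 0.137 m and y of pot_green in the frame of rack between -0.13 and -0.104 m) or (y of coaster_green in the frame of tray between 0.019 and 0.059 m and y of pot_green in the frame of rack between -0.052 and -0.026 m) or (y of coaster_green in the frame of tray between -0.059 and -0.019 m and y of pot_green in the frame of rack between 0.026 and 0.052 m) or (y of coaster_green in the frame of tray between -0.137 and -0.097 m and y of pot_green in the frame of rack between 0.104 and 0.13 m)) and x of pot_green in the frame of rack between -0.013 and 0.013 m and z of pot_green in the frame of rack between 0 and 0.008 m and ((y of coaster_blue in the frame of tray between 0.097 and 0.137 m and y of pot_blue in the frame of rack between -0.13 and -0.104 m) or (y of coaster_blue in the frame of tray between 0.019 and 0.059 m and y of pot_blue in the frame of rack between -0.052 and -0.026 m) or (y of coaster_blue in the frame of tray between -0.059 and -0.019 m and y of pot_blue in the frame of rack between 0.026 and 0.052 m) or (y of coaster_blue in the frame of tray between -0.137 and -0.097 m and y of pot_blue in the frame of rack between 0.104 and 0.13 m)) and x of pot_blue in the frame of rack between -0.013 and 0.013 m and z of pot_blue in the frame of rack between 0 and 0.008 m and distance of glass from where it was at the start of the episode below 0.03 m); the robot touches nothing.
It fails at once if a paint pot is tipped over (more than 0.7 rad) (angle between any of pot_red, pot_yellow, pot_green, pot_blue's own z axis and vertical above 0.7 rad).
It fails at once if the decorated glass is pushed away or knocked over (distance of glass from where it was at the start of the episode above 0.03 m or angle between glass's own z axis and vertical above 0.5 rad).
It also fails if it takes over 96 s, if anything falls off the work surface, if the arm or the gripper's body presses on something with over 40 N, if the wrist force passes 120 N, or if a joint passes its speed limit or range.

## Robot

A 6-joint arm with a two-finger parallel gripper is mounted at the origin on the work surface. World frame = base frame: x ahead of the robot, y to its left, z up, the work surface at z = 0. Lengths are in mm, angles in rad, forces in N, time in s.
With the tool pointing down it reaches from about 350 to 875 mm from the base axis. Payload 4.2 kg.
Tool frame: the origin (TCP) lies at the very end of the fingers, on their centre line; the grasp point (between the pads) lies 19 mm behind it (arm.pinch_z is the distance from the TCP to the grasp point, in mm); x points along the fingers, y is the direction in which the jaws open and shut, and the axes are right-handed (so a half turn about x gives the same grasp; the last joint's range is limited). The gripper opens to 85 mm and grips with 20 to 120 N. Pads are 22 mm wide; open, the fingers measure 114 mm over their backs; the gripper's body (76 mm by 85 mm) begins 54 mm behind the grasp point. The pads swing forward as they close: fully open they stand 13 mm farther back than shut.
Start: joints at [1.569, 0.385, 0.008, 0, -1.194, -0.259], TCP at [161.127, 603.852, 231.312] pointing down, gripper open.
Joint ranges: [-3.14, 3.14], [-1.21, 2.06], [-1.07, 1.41], [-3.16, 2.05], [-2.99, -0.16], [-3.1, 3.1]. Speed limits (rad/s): [2.79, 2.79, 3.14, 3.14, 3.14, 3.14].

## Interface

Orientations are given as a unit quaternion [x, y, z, w].
In Python, from bench import arm gives the robot as it stands.
- The arm moves only by the tool drive_tool, never from a script. Its argument "motion" is a list of rows, each a list of 4 numbers: the shift along the tool's x, y, z in mm, then the turn about the tool's x in degrees. In form: [[dx, dy, dz, spin], ...]. A call has 1 to 10 rows; each row shifts and turns the commanded pose from where the row before left it, along the tool's axes as they then stand; what a row does not reach is not made up. A row lasts 1/12 s, in which the tool goes at most 41.7 mm and 7.16 degrees, less where a joint would pass 70% of its speed; a pose out of reach is approached as far as the arm can. A call with a gripper value outside its range is refused whole. "grip" is the finger opening in mm, from 0 to 85.4, set as the call begins (left out, the last holds). The fingers move at their own pace and stop on an object; the grip force is fixed at half the most. Time passes only in rows, so rows that do not move let the fingers close. It gives the time, the measured TCP pose, the force and the opening at its end, in the units of the state.
- arm.read_state(): the state, without advancing time (a new reading comes with each control period).
- arm.get_image(name): name is "scene" or "side" or "wrist"; returns the picture (400x640x3 uint8, red, green, blue); there is no depth.
- arm.calibration(name): a dict with "K" (3x3 intrinsics, pixels), "distortion" ([k1, k2, p1, p2, k3] as OpenCV has them; the pictures are not rectified), "eye" and "attitude" of the camera in the world; the wrist camera has in their place "T_tool_cam" (4x4, takes a point from camera to tool coordinates, whose origin is the TCP and whose axes are the tool frame's). Camera axes: x right, y up, looking along -z (the intrinsics and any distortion apply to the point x, -y, -z); pixel columns grow to the right and rows downward; lengths in mm; the calibration is good to about 2 mm. A picture is of the moment at which its call begins: read the wrist's pose just before it. calibration takes no time and is no camera call.
- arm.job_done(): hands the job in, once; it reports no verdict.
The state is a dict: "clock": time; "joints": joint angles; "joint_vel": joint speeds; "joint_efforts": joint torques, N m; "position": TCP position; "ee_rot": TCP orientation; "contact_force": force on the tool from outside, world axes, zero at the start; "wrist_torque": the same for the moment, N m; "gripper_width": finger opening in mm.
Only numpy, scipy, OpenCV 4.12 (cv2) and the standard library are available. Lean on these libraries where they do the work, as an engineer would, in place of code of your own. Each camera call takes 0.05 s, during which the arm holds its last target. There are 200 camera calls.

## Working session

There is one attempt and no reset: what is moved stays moved. The work goes in short steps, Python scripts to look and compute and a tool call to move; the robot and the scene stay as the last step left them, time stands still between calls to the robot, and variables do not carry over. Pictures are saved under pics/ and viewed, about 12 in all and at most 16, crops included, and the job is handed in when it is done.

Besides the shell and the picture viewer there is one more tool, called as name([rows], argument=value, ...), one row to a line, values as JSON. drive_tool: Moves the arm, as the interface text tells. Its arguments: {"type":"object","properties":{"motion":{"type":"array"},"grip":{"type":"number"}},"required":["motion"]}

```bash
mkdir -p pics; python3 - <<'E'
from bench import arm
import cv2
s=arm.read_state();print(s)
for n in("scene","side","wrist"):
    print(n,arm.calibration(n)); cv2.imwrite(f"pics/{n}0.png",arm.get_image(n)[:,:,::-1])
E
```

```text
{'clock': 0.0, 'joints': array([ 1.56858822e+00,  3.85557831e-01,  6.60958133e-03, -5.04003062e-04,
       -1.19400753e+00, -2.58595748e-01]), 'joint_vel': array([ 0.00154451, -0.00141632, -0.00201677,  0.00144056,  0.0015694 ,
        0.00072853]), 'joint_efforts': array([ 9.55571886e-04, -3.92285156e+01,  1.88407874e+01,  4.18619201e+00,
       -4.53966932e-03, -5.09730071e-06]), 'position': array([160.99299207, 603.29378174, 230.21372301]), 'ee_rot': array([-0.7010276 ,  0.0927905 ,  0.70116092,  0.09123372]), 'contact_force': array([ 0.86812447,  0.8450191 , -0.43363133]), 'wrist_torque': array([ 0.01999501, -0.00165   , -0.01995498]), 'gripper_width': 85.34569455566674}
scene {'K': array([[444.38617764,   0.        , 323.29397831],
       [  0.        , 444.38617764, 198.44238046],
       [  0.        ,   0.        ,   1.        ]]), 'distortion': array([-0.09410897,  0.        ,  0.        ,  0.        ,  0.        ]), 'eye': array([817.04063701, 638.57568339, 860.69731816]), 'attitude': array([0.08714014, 0.33262059, 0.90385916, 0.25457566])}
side {'K': array([[489.95366074,  
[... 259 characters left out ...]
 709.37514769]), 'attitude': array([ 0.43406986, -0.18111825, -0.3254136 ,  0.820296  ])}
wrist {'K': array([[281.45449512,   0.        , 324.05391167],
       [  0.        , 281.45449512, 196.04186926],
       [  0.        ,   0.        ,   1.        ]]), 'distortion': array([-0.01332307,  0.        ,  0.        ,  0.        ,  0.        ]), 'T_tool_cam': array([[-8.91730353e-04,  2.70905792e-01, -9.62605452e-01,
        -1.42731825e+02],
       [ 9.99999563e-01,  5.11326658e-04, -7.82468672e-04,
         5.65957217e-01],
       [ 2.80230534e-04, -9.62605729e-01, -2.70906130e-01,
        -6.87469521e+01],
       [ 0.00000000e+00,  0.00000000e+00,  0.00000000e+00,
         1.00000000e+00]])}
```

View pics/scene0.png

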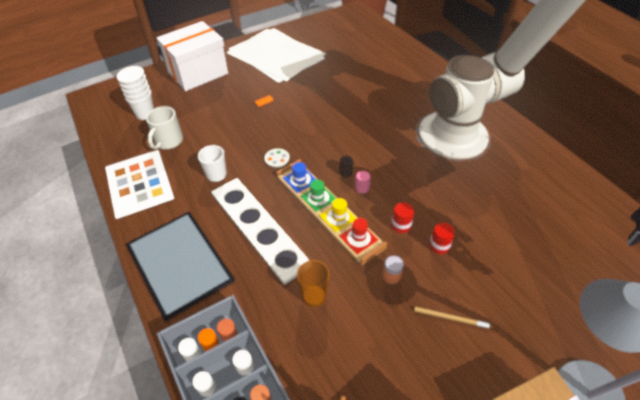

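View pics/side0.png

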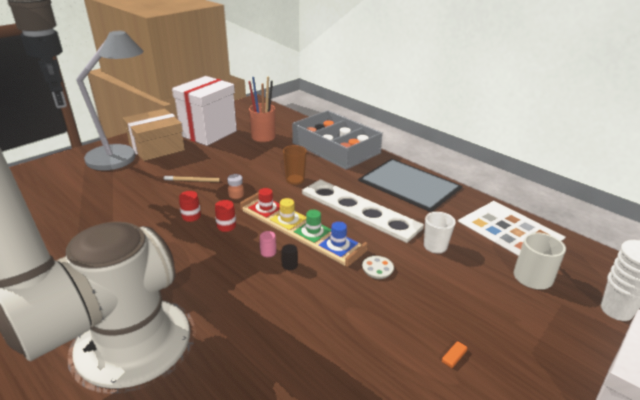

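The row from the left is red, yellow, green, blue, and the glass stands at the left end of the rack. I'll enlarge both views next.

```bash
cat > h.py <<'E'
import numpy as np, cv2
from scipy.spatial.transform import Rotation as R
from bench import arm
def cam(n,s=None):
    c=arm.calibration(n)
    if n=="wrist":
        T=np.eye(4);T[:3,:3]=R.from_quat(s["ee_rot"]).as_matrix();T[:3,3]=s["position"];T=T@c["T_tool_cam"]
        return c,T[:3,:3],T[:3,3]
    return c,R.from_quat(c["attitude"]).as_matrix(),c["eye"]
def back(n,uv,z,s=None):
    c,A,e=cam(n,s); p=cv2.undistortPoints(np.float64(uv).reshape(-1,1,2),c["K"],c["distortion"])[:,0]
    d=np.c_[p[:,0],-p[:,1],-np.ones(len(p))]@A.T
    return e+d*((z-e[2])/d[:,2])[:,None]
def proj(n,P,s=None):
    c,A,e=cam(n,s); q=(np.float64(P).reshape(-1,3)-e)@A*[1,-1,-1]
    return cv2.projectPoints(q,np.zeros(3),np.zeros(3),c["K"],c["distortion"])[0][:,0]
E
python3 - <<'E'
import cv2
a=cv2.imread("pics/scene0.png")[150:310,200:400];b=cv2.imread("pics/side0.png")[140:270,230:430]
cv2.imwrite("pics/a.png",cv2.resize(a,None,fx=4,fy=3.75,interpolation=2)) 
cv2.imwrite("pics/b.png",cv2.resize(b,None,fx=4,fy=4,interpolation=2))
E
```

```text
(no output)
```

View pics/a.png

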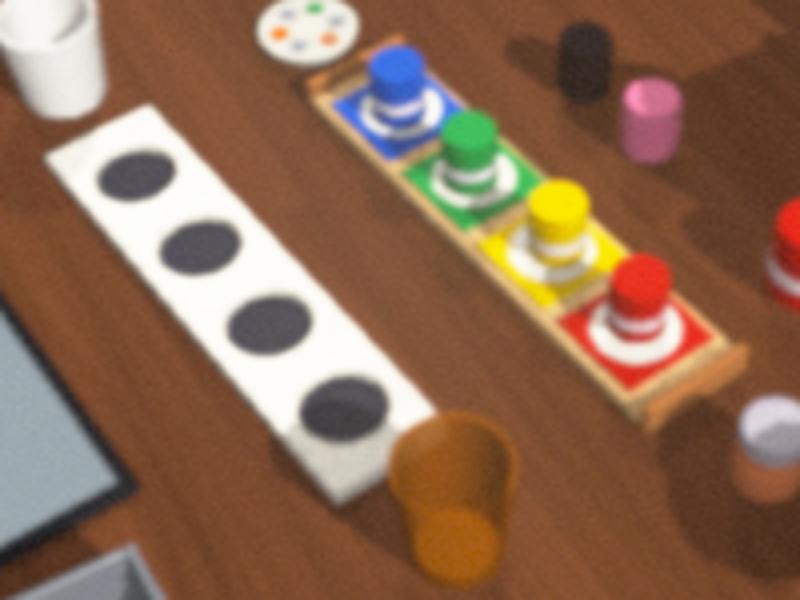

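View pics/b.png

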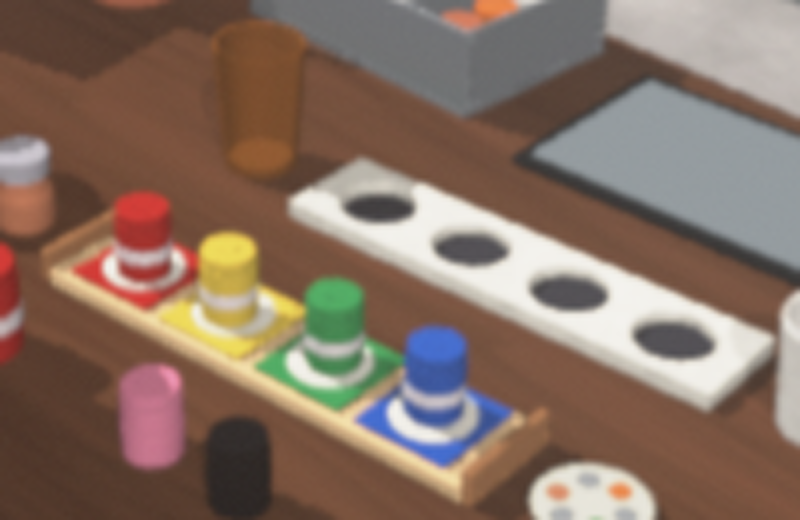

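The crops show wells at (137,175), (200,247), (270,324) and (345,408) in the scene crop. Cap tops are blue (397,65), green (470,132), yellow (560,200) and red (640,275). The glass base is at (455,550).

```bash
python3 - <<'E'
from h import *
np.set_printoptions(precision=1,suppress=True)
S=lambda p:np.float64(p)/[4,3.75]+[200,150]
B=lambda p:np.float64(p)/4+[230,140]
print("wells",back("scene",S([(345,408),(270,324),(200,247),(137,175)]),8),back("side",B([(378,207),(471,248),(568,293),(673,341)]),8))
print("pots RYGB",back("scene",S([(640,275),(560,200),(470,132),(397,65)]),64),back("side",B([(142,207),(228,250),(335,295),(437,343)]),64))
print("glass",back("scene",S([(455,550)]),0),back("scene",S([(455,460)]),95),back("side",B([(260,160)]),0),back("side",B([(260,40)]),95))
print("cup", back("scene",S([(68,100)]),0))
print("black,pink,sil",back("scene",S([(583,80),(650,140)]),0))
E
```

```text
wells [[ 615.9  125.4    8. ]
 [ 624.2   47.5    8. ]
 [ 633.2  -30.1    8. ]
 [ 641.1 -107.5    8. ]] [[ 613.8  124.5    8. ]
 [ 623.1   46.6    8. ]
 [ 630.3  -31.2    8. ]
 [ 638.1 -109.4    8. ]]
pots RYGB [[443.9 163.3  64. ]
 [450.7  90.7  64. ]
 [466.2  14.4  64. ]
 [474.3 -61.3  64. ]] [[440.6 160.1  64. ]
 [447.9  86.9  64. ]
 [462.3   8.5  64. ]
 [471.7 -65.2  64. ]]
glass [[609.  236.1   0. ]] [[605.2 234.9  95. ]] [[605.5 235.6   0. ]] [[606.4 235.3  95. ]]
cup [[ 650.6 -204.    -0. ]]
black,pink,sil [[348.3 -38.8  -0. ]
 [342.7  32.1   0. ]]
```

```bash
cat >> h.py <<'E'
np.set_printoptions(precision=1,suppress=True)
def info(t=None):
    s=arm.read_state();M=R.from_quat(s["ee_rot"]).as_matrix()
    print("t %.2f"%s["clock"],"pos",s["position"],"w %.1f"%s["gripper_width"],"F",s["contact_force"],"q",np.round(s["joints"],2))
    print(np.round(M,3),"tool y yaw deg %.2f"%np.degrees(np.arctan2(M[1,1],M[0,1])))
    if t is not None: print("tool delta",M.T@(np.float64(t)-s["position"]))
    return s
E
python3 -c "
from h import *
info([442,162,120])"
```

```text
t 0.15 pos [161.  603.5 230.5] w 85.3 F [0.9 0.5 0.3] q [ 1.6  0.4  0.  -0.  -1.2 -0.3]
[[-0.  -0.3 -1. ]
 [-0.  -1.   0.3]
 [-1.   0.  -0. ]] tool y yaw deg -104.95
tool delta [ 111.1  353.9 -385.3]
```

drive_tool([
  [0,25,-27.5,0],
  [0,25,-27.5,0],
  [0,25,-27.5,0],
  [0,25,-27.5,0],
  [0,25,-27.5,0],
  [0,25,-27.5,0],
  [0,25,-27.5,0],
], grip=85)

```text
clock: 0.73
position: [302.5, 383.3, 231.2]
ee_rot: [-0.701, 0.092, 0.701, 0.092]
contact_force: [0.7, 0.8, -0.2]
gripper_width: 85.1
```

drive_tool([
  [0,25,-27.5,0],
  [0,25,-27.5,0],
  [0,25,-27.5,0],
  [0,25,-27.5,0],
  [0,25,-27.5,0],
  [0,25,-27.5,0],
  [0,25,-27.5,0],
])

```text
clock: 1.32
position: [443.3, 164.7, 231.4]
ee_rot: [0.701, -0.092, -0.701, -0.092]
contact_force: [0.7, 0.8, -0.1]
gripper_width: 85.2
```

drive_tool([
  [0,0,0,6.9],
  [0,0,0,6.9],
  [0,0,0,6.9],
  [0,0,0,6.9],
  [0,0,0,6.9],
  [0,0,0,6.9],
  [0,0,0,6.9],
  [0,0,0,6.9],
  [0,0,0,6.8],
  [0,0,0,6.8],
])

```text
clock: 2.15
position: [442.6, 166.3, 231.0]
ee_rot: [-0.525, 0.474, 0.525, 0.473]
contact_force: [-0.4, 0.1, 0.0]
gripper_width: 84.8
```

```bash
python3 - <<'E'
from h import *
s=info([442,162,110])
im=arm.get_image("wrist"); im=im[:,:,::-1].copy()
P=[[442,162,64],[449,89,64],[464,11,64],[473,-63,64],[615,125,12],[624,47,12],[632,-31,12],[640,-109,12]]
for u,v in proj("wrist",P,s): cv2.drawMarker(im,(int(round(u)),int(round(v))),(255,0,255),0,8,1)
cv2.imwrite("pics/w1.png",im)
E
```

```text
t 2.15 pos [442.6 166.3 231. ] w 84.8 F [-0.4  0.1  0. ] q [ 0.7  0.1 -0.3 -0.  -1.1 -0.6]
[[-0.  -1.  -0.1]
 [-0.  -0.1  1. ]
 [-1.   0.  -0. ]] tool y yaw deg -174.09
tool delta [121.    1.   -4.1]
```

View pics/w1.png

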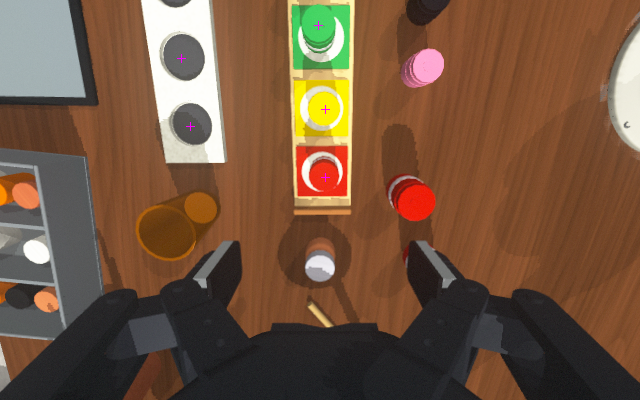

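drive_tool([
  [25,1,-4,0],
  [30,0,0,0],
  [30,0,0,0],
  [30,0,0,0],
  [30,0,0,0],
  [25,0,0,0],
  [17,0,0,0],
  [10,0,0,0],
  [5,0,0,0],
  [0,0,0,0],
])

```text
clock: 3.03
position: [441.8, 161.9, 28.3]
ee_rot: [-0.527, 0.473, 0.527, 0.471]
contact_force: [0.4, 0.2, 0.6]
gripper_width: 85.1
```

drive_tool([
  [0,0,0,0],
  [0,0,0,0],
  [0,0,0,0],
  [0,0,0,0],
  [0,0,0,0],
  [0,0,0,0],
  [0,0,0,0],
], grip=25)

```text
clock: 3.62
position: [442.9, 162.7, 30.4]
ee_rot: [0.527, -0.471, -0.527, -0.472]
contact_force: [-1.7, -0.6, 6.1]
gripper_width: 33.6
```

```bash
python3 - <<'E'
from h import *
s=info([639,-108.5,105])
cv2.imwrite("pics/s2.png",arm.get_image("wrist")[:,:,::-1])
E
```

```text
t 3.62 pos [442.9 162.7  30.4] w 33.6 F [-1.7 -0.6  6.1] q [ 0.7  0.4 -0.6  0.  -0.6 -0.6]
[[ 0.  -1.  -0.1]
 [ 0.  -0.1  1. ]
 [-1.  -0.   0. ]] tool y yaw deg -173.71
tool delta [ -74.6 -165.4 -291.1]
```

View pics/s2.png

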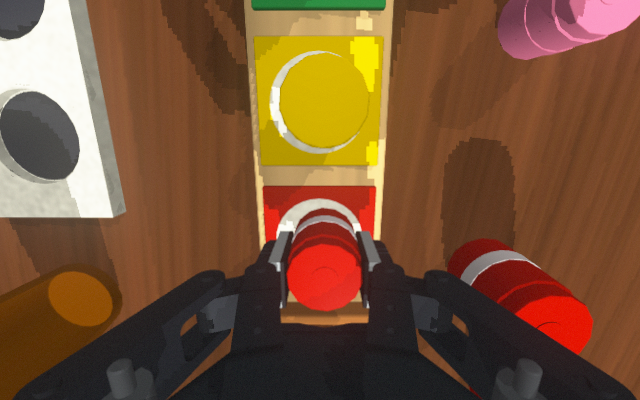

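drive_tool([
  [0,0,0,0],
  [0,0,0,0],
  [0,0,0,0],
  [3,0,0,0],
  [3,0,0,0],
  [0,0,0,0],
], grip=60)

```text
clock: 4.17
position: [441.8, 161.9, 22.5]
ee_rot: [-0.526, 0.473, 0.527, 0.471]
contact_force: [-0.3, -1.5, -0.8]
gripper_width: 60.0
```

drive_tool([
  [0,0,0,0],
  [0,0,0,0],
  [0,0,0,0],
  [0,0,0,0],
  [0,0,0,0],
  [0,0,0,0],
], grip=25)

```text
clock: 4.67
position: [442.4, 162.4, 23.4]
ee_rot: [0.527, -0.472, -0.527, -0.472]
contact_force: [0.3, 0.0, 1.1]
gripper_width: 34.6
```

drive_tool([
  [-5,0,0,0],
  [-10,0,0,0],
  [-20,0,0,0],
  [-25,0,0,0],
  [-20,0,0,0],
  [0,0,0,0],
])

```text
clock: 5.17
position: [444.6, 163.8, 107.4]
ee_rot: [0.528, -0.469, -0.526, -0.475]
contact_force: [0.3, 0.1, 0.6]
gripper_width: 33.9
```

```bash
python3 - <<'E'
from h import *
s=info([639,-108.5,105])
cv2.imwrite("pics/s3.png",cv2.resize(arm.get_image("side")[120:250,220:380,::-1],None,fx=4,fy=4,interpolation=2))
E
```

```text
t 5.17 pos [444.6 163.8 107.4] w 33.9 F [0.3 0.1 0.6] q [ 0.7  0.3 -0.5  0.  -0.8 -0.6]
[[ 0.  -1.  -0.1]
 [ 0.  -0.1  1. ]
 [-1.  -0.   0. ]] tool y yaw deg -173.68
tool delta [   2.5 -163.3 -292.1]
```

View pics/s3.png

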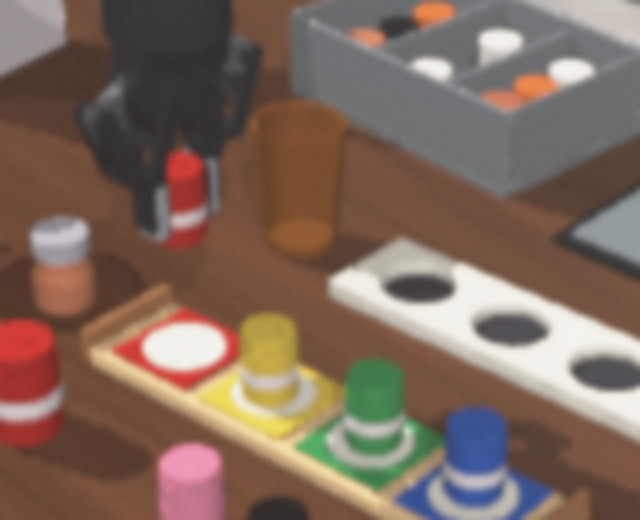

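drive_tool([
  [0,-8,-15,0],
  [0,-16,-29,0],
  [0,-20,-35,0],
  [0,-20,-36,0],
  [0,-20,-36,0],
  [0,-20,-36,0],
  [0,-20,-36,0],
  [0,-18,-32,0],
  [0,-13,-23,0],
  [0,-8,-14,0],
])

```text
clock: 6.05
position: [636.6, -113.1, 101.2]
ee_rot: [-0.525, 0.473, 0.526, 0.472]
contact_force: [0.7, 0.8, -0.1]
gripper_width: 34.0
```

drive_tool([
  [0,0,0,0],
  [0,0,0,0],
])

```text
clock: 6.22
position: [635.1, -110.9, 101.3]
ee_rot: [-0.525, 0.473, 0.527, 0.472]
contact_force: [1.0, -0.6, -1.1]
gripper_width: 34.1
```

```bash
python3 - <<'E'
from h import *
s=info([639,-108.5,14])
im=arm.get_image("wrist")[:,:,::-1].copy()
cv2.imwrite("pics/w4.png",im)
E
```

```text
t 6.22 pos [ 635.1 -110.9  101.3] w 34.1 F [ 1.  -0.6 -1.1] q [ 0.1  0.5 -0.1 -0.  -0.9  0. ]
[[-0.  -1.  -0.1]
 [ 0.  -0.1  1. ]
 [-1.   0.   0. ]] tool y yaw deg -173.86
tool delta [87.3 -4.4  1.9]
```

View pics/w4.png

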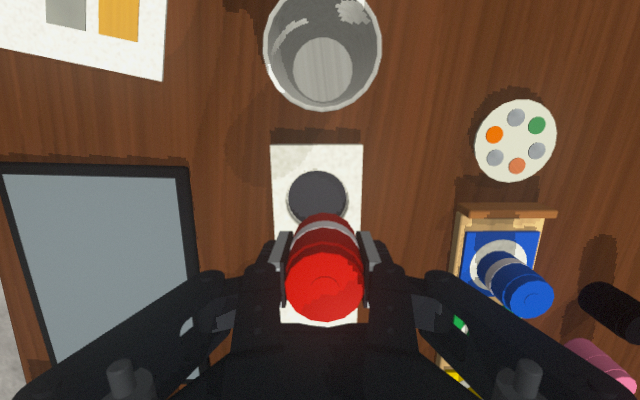

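```bash
python3 - <<'E'
from h import *
s=info()
print(back("wrist",[(317,193)],8,s), back("wrist",[(289,193),(346,193)],8,s))
E
```

```text
t 6.27 pos [ 634.9 -110.1  101.8] w 33.9 F [ 0.5  0.2 -0.2] q [ 0.1  0.5 -0.1 -0.  -0.9  0. ]
[[-0.  -1.  -0.1]
 [ 0.  -0.1  1. ]
 [-1.   0.   0. ]] tool y yaw deg -173.79
[[ 641.2 -115.     8. ]] [[ 665.4 -112.4    8. ]
 [ 616.1 -117.7    8. ]]
```

drive_tool([
  [15,-3,0.5,0],
  [20,-2,0.5,0],
  [20,0,0,0],
  [15,0,0,0],
  [8,0,0,0],
  [5,0,0,0],
  [3,0,0,0],
  [0,0,0,0],
  [0,0,0,0],
])

```text
clock: 7.02
position: [641.5, -108.4, 18.2]
ee_rot: [0.527, -0.472, -0.526, -0.472]
contact_force: [-0.3, 0.3, -1.3]
gripper_width: 34.2
```

```bash
python3 - <<'E'
from h import *
s=info([640,-109,12])
E
```

```text
t 7.02 pos [ 641.5 -108.4   18.2] w 34.2 F [-0.3  0.3 -1.3] q [ 0.1  0.6 -0.2  0.  -0.8  0. ]
[[ 0.  -1.  -0.1]
 [-0.  -0.1  1. ]
 [-1.  -0.  -0. ]] tool y yaw deg -173.71
tool delta [ 6.2  1.6 -0.4]
```

drive_tool([
  [2,0.5,0,0],
  [1.5,0.5,0,0],
  [0,0,0,0],
  [0,0,0,0],
])

```text
clock: 7.35
position: [640.0, -108.8, 14.0]
ee_rot: [0.527, -0.472, -0.526, -0.472]
contact_force: [-0.1, 0.3, 0.1]
gripper_width: 33.8
```

drive_tool([
  [1,0,0,0],
  [1,0,0,0],
  [0,0,0,0],
  [0,0,0,0],
])

```text
clock: 7.68
position: [639.9, -108.8, 11.7]
ee_rot: [-0.526, 0.472, 0.527, 0.472]
contact_force: [-0.1, -0.3, -0.0]
gripper_width: 34.2
```

drive_tool([
  [0,0,0,0],
  [0,0,0,0],
  [0,0,0,0],
  [0,0,0,0],
], grip=55)

```text
clock: 8.02
position: [640.1, -108.8, 11.9]
ee_rot: [0.527, -0.472, -0.526, -0.472]
contact_force: [-0.1, 1.3, -0.4]
gripper_width: 55.0
```

drive_tool([
  [-8,0,0,0],
  [-20,0,0,0],
  [-25,0,0,0],
  [-25,0,0,0],
  [-25,0,0,0],
  [0,0,0,0],
], grip=75)

```text
clock: 8.52
position: [643.7, -109.1, 122.0]
ee_rot: [0.53, -0.469, -0.523, -0.474]
contact_force: [1.8, 0.4, 0.6]
gripper_width: 75.2
```

```bash
python3 - <<'E'
from h import *
s=info([448.5,88,114])
cv2.imwrite("pics/s5.png",cv2.resize(arm.get_image("side")[140:270,230:430,::-1],None,fx=4,fy=4,interpolation=2))
E
```

```text
t 8.52 pos [ 643.7 -109.1  122. ] w 75.2 F [1.8 0.4 0.6] q [ 0.1  0.5 -0.1  0.  -1.   0. ]
[[ 0.  -1.  -0.1]
 [-0.  -0.1  1. ]
 [-1.  -0.  -0. ]] tool y yaw deg -173.67
tool delta [  5.4 172.4 217.4]
```

View pics/s5.png

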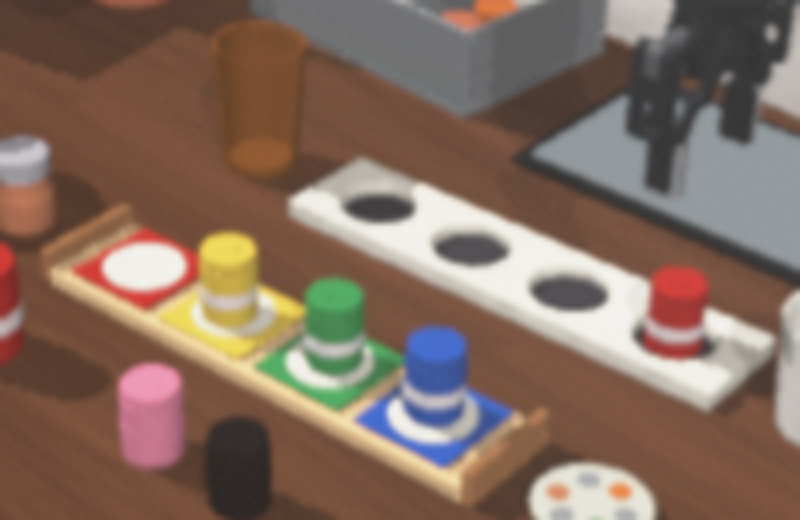

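drive_tool([
  [0,12,15,0],
  [0,20,25,0],
  [0,24,30,0],
  [0,24,30,0],
  [0,24,30,0],
  [0,24,30,0],
  [0,21,27,0],
  [0,14,18,0],
  [0,7,10,0],
  [0,2,3,0],
])

```text
clock: 9.4
position: [443.5, 90.1, 114.7]
ee_rot: [-0.527, 0.472, 0.527, 0.471]
contact_force: [-0.3, -1.1, 0.2]
gripper_width: 75.2
```

drive_tool([
  [0,0,0,0],
  [0,0,0,0],
  [0,0,0,0],
])

```text
clock: 9.65
position: [445.8, 88.7, 114.6]
ee_rot: [-0.526, 0.472, 0.526, 0.472]
contact_force: [-0.4, -1.7, -0.3]
gripper_width: 75.1
```

```bash
python3 - <<'E'
from h import *
s=info([448.5,88.5,26])
E
```

```text
t 9.65 pos [445.8  88.7 114.6] w 75.1 F [-0.4 -1.7 -0.3] q [ 0.6  0.2 -0.6  0.  -0.8 -0.5]
[[-0.  -1.  -0.1]
 [-0.  -0.1  1. ]
 [-1.   0.  -0. ]] tool y yaw deg -173.80
tool delta [88.6 -2.7 -0.5]
```

drive_tool([
  [15,-2.5,0,0],
  [22,0,0,0],
  [20,0,0,0],
  [14,0,0,0],
  [9,0,0,0],
  [5,0,0,0],
  [3,0,0,0],
  [0,0,0,0],
])

```text
clock: 10.32
position: [448.1, 89.3, 26.6]
ee_rot: [-0.526, 0.472, 0.526, 0.472]
contact_force: [-0.7, -0.1, 0.3]
gripper_width: 75.2
```

drive_tool([
  [0,0,0,0],
  [0,0,0,0],
  [0,0,0,0],
  [0,0,0,0],
  [0,0,0,0],
  [0,0,0,0],
  [0,0,0,0],
  [0,0,0,0],
], grip=25)

```text
clock: 10.98
position: [448.5, 89.9, 27.8]
ee_rot: [0.527, -0.471, -0.526, -0.472]
contact_force: [-1.0, -0.9, 6.2]
gripper_width: 34.0
```

drive_tool([
  [-5,0,0,0],
  [-10,0,0,0],
  [-20,0,0,0],
  [-25,0,0,0],
  [-20,0,0,0],
  [0,0,0,0],
  [0,0,0,0],
])

```text
clock: 11.57
position: [448.1, 89.8, 107.9]
ee_rot: [0.527, -0.471, -0.526, -0.473]
contact_force: [-0.5, -0.8, -0.5]
gripper_width: 33.7
```

```bash
python3 - <<'E'
from h import *
s=info([631.5,-31,14])
E
```

```text
t 11.57 pos [448.1  89.8 107.9] w 33.7 F [-0.5 -0.8 -0.5] q [ 0.6  0.2 -0.6 -0.  -0.8 -0.5]
[[ 0.  -1.  -0.1]
 [ 0.  -0.1  1. ]
 [-1.  -0.   0. ]] tool y yaw deg -173.76
tool delta [  94.1 -168.9 -140.2]
```

drive_tool([
  [0,-10,-8,0],
  [0,-20,-17,0],
  [0,-27,-22,0],
  [0,-28,-23,0],
  [0,-28,-23,0],
  [0,-24,-20,0],
  [0,-18,-15,0],
  [0,-10,-9,0],
  [0,-4,-3,0],
  [0,0,0,0],
])

```text
clock: 12.4
position: [630.6, -31.9, 104.8]
ee_rot: [-0.525, 0.473, 0.527, 0.472]
contact_force: [-0.0, -0.5, -0.8]
gripper_width: 33.9
```

drive_tool([
  [15,0,0,0],
  [22,0,0,0],
  [20,0,0,0],
  [13,0,0,0],
  [8,0,0,0],
  [4,0,0,0],
  [0,0,0,0],
  [0,0,0,0],
])

```text
clock: 13.07
position: [631.2, -30.9, 25.4]
ee_rot: [0.527, -0.472, -0.526, -0.472]
contact_force: [0.0, 0.1, -0.4]
gripper_width: 34.1
```

```bash
python3 - <<'E'
from h import *
s=info([631.5,-30.5,15.8])
E
```

```text
t 13.07 pos [631.2 -30.9  25.4] w 34.1 F [ 0.   0.1 -0.4] q [ 0.2  0.6 -0.2  0.  -0.8 -0.1]
[[ 0.  -1.  -0.1]
 [-0.  -0.1  1. ]
 [-1.  -0.  -0. ]] tool y yaw deg -173.70
tool delta [ 9.6 -0.3  0.4]
```

drive_tool([
  [4,0,0,0],
  [3,0,0,0],
  [1.5,0,0,0],
  [1,0,0,0],
  [0,0,0,0],
  [0,0,0,0],
])

```text
clock: 13.57
position: [631.0, -31.3, 15.9]
ee_rot: [0.527, -0.472, -0.527, -0.472]
contact_force: [-1.8, -0.6, 3.1]
gripper_width: 33.9
```

drive_tool([
  [0,0,0,0],
  [0,0,0,0],
  [0,0,0,0],
  [0,0,0,0],
], grip=55)

```text
clock: 13.9
position: [631.0, -31.3, 15.1]
ee_rot: [-0.527, 0.472, 0.527, 0.472]
contact_force: [-0.4, 1.0, 0.5]
gripper_width: 55.0
```

drive_tool([
  [-8,0,0,0],
  [-20,0,0,0],
  [-25,0,0,0],
  [-25,0,0,0],
  [-18,0,0,0],
  [0,0,0,0],
  [0,0,0,0],
], grip=75)

```text
clock: 14.48
position: [631.8, -31.1, 113.2]
ee_rot: [0.527, -0.471, -0.526, -0.473]
contact_force: [-0.3, 0.1, -1.3]
gripper_width: 74.8
```

```bash
python3 - <<'E'
from h import *
s=info([464.5,11,26])
E
```

```text
t 14.48 pos [631.8 -31.1 113.2] w 74.8 F [-0.3  0.1 -1.3] q [ 0.2  0.5 -0.1 -0.  -0.9 -0.1]
[[ 0.  -1.  -0.1]
 [ 0.  -0.1  1. ]
 [-1.  -0.   0. ]] tool y yaw deg -173.75
tool delta [ 86.6 162.   60. ]
```

drive_tool([
  [0,12,5,0],
  [0,22,8,0],
  [0,30,11,0],
  [0,30,11,0],
  [0,28,10,0],
  [0,20,8,0],
  [0,13,5,0],
  [0,7,2,0],
  [0,0,0,0],
  [0,0,0,0],
])

```text
clock: 15.32
position: [463.8, 10.8, 111.2]
ee_rot: [0.527, -0.472, -0.527, -0.472]
contact_force: [-0.8, 0.6, -0.2]
gripper_width: 75.0
```

drive_tool([
  [15,0,0,0],
  [21,0,0,0],
  [20,0,0,0],
  [14,0,0,0],
  [9,0,0,0],
  [5,0,0,0],
  [2,0,0,0],
  [0,0,0,0],
  [0,0,0,0],
])

```text
clock: 16.07
position: [464.2, 10.9, 25.8]
ee_rot: [0.527, -0.472, -0.526, -0.472]
contact_force: [0.7, -0.1, 0.1]
gripper_width: 75.0
```

drive_tool([
  [0,0,0,0],
  [0,0,0,0],
  [0,0,0,0],
  [0,0,0,0],
  [0,0,0,0],
  [0,0,0,0],
  [0,0,0,0],
  [0,0,0,0],
], grip=25)

```text
clock: 16.73
position: [463.9, 10.9, 26.1]
ee_rot: [0.527, -0.471, -0.526, -0.472]
contact_force: [-1.4, -0.4, 5.4]
gripper_width: 33.7
```

drive_tool([
  [-5,0,0,0],
  [-10,0,0,0],
  [-20,0,0,0],
  [-25,0,0,0],
  [-20,0,0,0],
  [0,0,0,0],
  [0,0,0,0],
])

```text
clock: 17.32
position: [463.8, 11.0, 106.4]
ee_rot: [0.527, -0.471, -0.526, -0.473]
contact_force: [1.1, -0.4, -0.7]
gripper_width: 33.9
```

```bash
python3 - <<'E'
from h import *
s=info([623.5,47,26])
cv2.imwrite("pics/w6.png",arm.get_image("wrist")[:,:,::-1])
E
```

```text
t 17.32 pos [463.8  11.  106.4] w 33.9 F [ 1.1 -0.4 -0.7] q [ 0.4  0.2 -0.6 -0.  -0.8 -0.3]
[[ 0.  -1.  -0.1]
 [ 0.  -0.1  1. ]
 [-1.  -0.   0. ]] tool y yaw deg -173.76
tool delta [  80.8 -162.4   18.4]
```

View pics/w6.png

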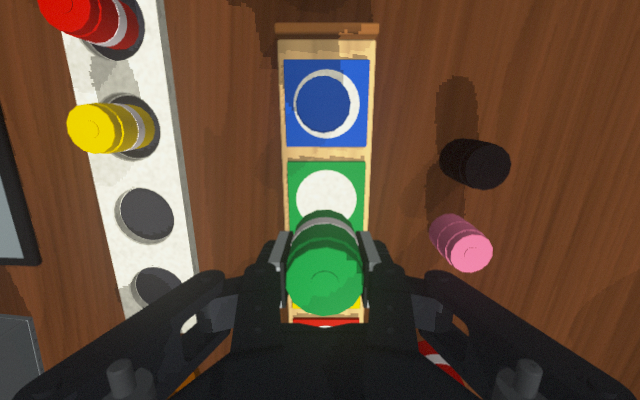

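Green is held, and red and yellow stand in their wells.

drive_tool([
  [0,-12,2,0],
  [0,-22,3,0],
  [0,-30,3,0],
  [0,-30,3,0],
  [0,-28,3,0],
  [0,-20,2.5,0],
  [0,-13,2,0],
  [0,-7.5,0,0],
  [0,0,0,0],
  [0,0,0,0],
])

```text
clock: 18.2
position: [621.8, 46.5, 103.9]
ee_rot: [-0.526, 0.473, 0.527, 0.471]
contact_force: [-0.0, -0.3, -1.5]
gripper_width: 33.8
```

drive_tool([
  [15,0,0,0],
  [21,0,0,0],
  [20,0,0,0],
  [13,0,0,0],
  [7,0,0,0],
  [4,0,0,0],
  [0,0,0,0],
  [0,0,0,0],
])

```text
clock: 18.87
position: [623.2, 46.9, 26.1]
ee_rot: [0.527, -0.472, -0.526, -0.472]
contact_force: [0.7, 0.1, -0.0]
gripper_width: 33.6
```

```bash
python3 - <<'E'
from h import *
s=info([623.5,47,14.5])
E
```

```text
t 18.87 pos [623.2  46.9  26.1] w 33.6 F [ 0.7  0.1 -0. ] q [ 0.3  0.6 -0.2  0.  -0.8 -0.2]
[[ 0.  -1.  -0.1]
 [ 0.  -0.1  1. ]
 [-1.  -0.   0. ]] tool y yaw deg -173.73
tool delta [11.6 -0.3  0.1]
```

drive_tool([
  [5,0,0,0],
  [4,0,0,0],
  [1.5,0,0,0],
  [1,0,0,0],
  [0,0,0,0],
  [0,0,0,0],
])

```text
clock: 19.37
position: [622.8, 46.8, 14.2]
ee_rot: [-0.527, 0.472, 0.527, 0.472]
contact_force: [-2.2, -0.2, 3.3]
gripper_width: 33.8
```

drive_tool([
  [0,0,0,0],
  [0,0,0,0],
  [0,0,0,0],
  [0,0,0,0],
], grip=55)

```text
clock: 19.7
position: [623.1, 46.8, 13.7]
ee_rot: [0.527, -0.472, -0.527, -0.472]
contact_force: [-0.0, 0.3, -0.3]
gripper_width: 54.9
```

drive_tool([
  [-8,0,0,0],
  [-20,0,0,0],
  [-25,0,0,0],
  [-25,0,0,0],
  [-18,0,0,0],
  [0,0,0,0],
  [0,0,0,0],
], grip=75)

```text
clock: 20.28
position: [623.7, 47.1, 111.6]
ee_rot: [0.527, -0.471, -0.526, -0.473]
contact_force: [0.2, -0.6, 0.0]
gripper_width: 74.9
```

```bash
python3 - <<'E'
from h import *
s=info([473,-63,26])
E
```

```text
t 20.28 pos [623.7  47.1 111.6] w 74.9 F [ 0.2 -0.6  0. ] q [ 0.3  0.5 -0.1 -0.  -0.9 -0.2]
[[ 0.  -1.  -0.1]
 [ 0.  -0.1  1. ]
 [-1.  -0.   0. ]] tool y yaw deg -173.75
tool delta [ 85.  162.  -93.1]
```

drive_tool([
  [0,10,-6,0],
  [0,20,-11,0],
  [0,28,-16,0],
  [0,30,-17,0],
  [0,28,-16,0],
  [0,22,-13,0],
  [0,14,-8,0],
  [0,8,-5,0],
  [0,2,-1,0],
  [0,0,0,0],
])

```text
clock: 21.12
position: [472.1, -63.4, 109.6]
ee_rot: [-0.526, 0.472, 0.527, 0.472]
contact_force: [0.8, -0.3, -0.5]
gripper_width: 74.9
```

drive_tool([
  [15,0,0,0],
  [21,0,0,0],
  [20,0,0,0],
  [14,0,0,0],
  [9,0,0,0],
  [5,0,0,0],
  [1,0,0,0],
  [0,0,0,0],
  [0,0,0,0],
])

```text
clock: 21.87
position: [472.9, -63.0, 25.4]
ee_rot: [0.527, -0.471, -0.526, -0.472]
contact_force: [0.3, 0.4, 0.6]
gripper_width: 74.9
```

drive_tool([
  [0,0,0,0],
  [0,0,0,0],
  [0,0,0,0],
  [0,0,0,0],
  [0,0,0,0],
  [0,0,0,0],
  [0,0,0,0],
  [0,0,0,0],
], grip=25)

```text
clock: 22.53
position: [472.5, -63.2, 25.6]
ee_rot: [0.527, -0.472, -0.526, -0.472]
contact_force: [-0.0, 0.2, 6.0]
gripper_width: 34.2
```

drive_tool([
  [-5,0,0,0],
  [-10,0,0,0],
  [-20,0,0,0],
  [-25,0,0,0],
  [-20,0,0,0],
  [0,0,0,0],
  [0,0,0,0],
])

```text
clock: 23.12
position: [472.5, -63.1, 105.8]
ee_rot: [0.527, -0.471, -0.526, -0.473]
contact_force: [0.3, -0.2, -0.6]
gripper_width: 33.8
```

```bash
python3 - <<'E'
from h import *
s=info([615.5,125,26])
cv2.imwrite("pics/s7.png",arm.get_image("side")[:,:,::-1])
E
```

```text
t 23.12 pos [472.5 -63.1 105.8] w 33.8 F [ 0.3 -0.2 -0.6] q [ 0.2  0.3 -0.5 -0.  -0.8 -0.1]
[[ 0.  -1.  -0.1]
 [ 0.  -0.1  1. ]
 [-1.  -0.   0. ]] tool y yaw deg -173.76
tool delta [  80.3 -162.4  171.4]
```

View pics/s7.png

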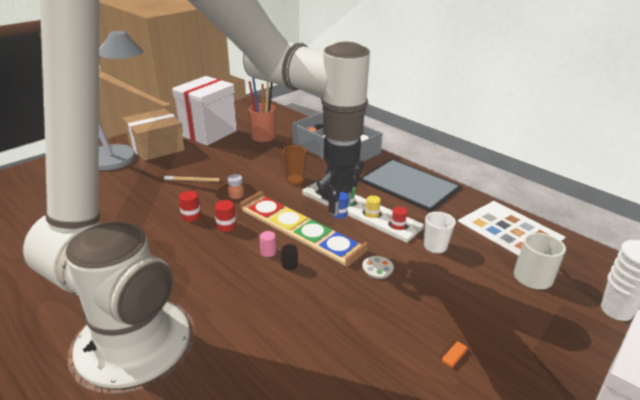

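drive_tool([
  [0,-10,10,0],
  [0,-20,21,0],
  [0,-27,28,0],
  [0,-28,30,0],
  [0,-27,29,0],
  [0,-22,23,0],
  [0,-15,16,0],
  [0,-9,10,0],
  [0,-4,4.5,0],
  [0,0,0,0],
])

```text
clock: 24.0
position: [614.4, 126.0, 102.9]
ee_rot: [-0.526, 0.472, 0.527, 0.471]
contact_force: [0.1, -0.7, 0.3]
gripper_width: 34.0
```

drive_tool([
  [15,0,0,0],
  [21,0,0,0],
  [20,0,0,0],
  [13,0,0,0],
  [7,0,0,0],
  [3,0,0,0],
  [0,0,0,0],
  [0,0,0,0],
])

```text
clock: 24.67
position: [614.8, 124.8, 26.5]
ee_rot: [0.527, -0.472, -0.526, -0.472]
contact_force: [-0.0, 0.5, -0.4]
gripper_width: 33.9
```

```bash
python3 - <<'E'
from h import *
s=info([615.5,125,14])
E
```

```text
t 24.67 pos [614.8 124.8  26.5] w 33.9 F [-0.   0.5 -0.4] q [ 0.5  0.6 -0.2  0.  -0.8 -0.3]
[[ 0.  -1.  -0.1]
 [ 0.  -0.1  1. ]
 [-1.  -0.   0. ]] tool y yaw deg -173.75
tool delta [12.5 -0.7  0.2]
```

drive_tool([
  [5,0,0,0],
  [4,0,0,0],
  [2,0,0,0],
  [1,0,0,0],
  [0.5,0,0,0],
  [0,0,0,0],
  [0,0,0,0],
])

```text
clock: 25.25
position: [614.2, 124.8, 13.7]
ee_rot: [-0.527, 0.472, 0.527, 0.472]
contact_force: [-2.0, -0.9, 2.7]
gripper_width: 34.0
```

drive_tool([
  [0,0,0,0],
  [0,0,0,0],
  [0,0,0,0],
  [0,0,0,0],
], grip=55)

```text
clock: 25.58
position: [614.6, 124.9, 13.2]
ee_rot: [0.527, -0.472, -0.526, -0.472]
contact_force: [0.3, 0.6, -0.3]
gripper_width: 55.1
```

drive_tool([
  [-8,0,0,0],
  [-20,0,0,0],
  [-25,0,0,0],
  [-25,0,0,0],
  [-30,0,0,0],
  [-30,0,0,0],
  [-30,20,0,0],
  [-20,30,0,0],
  [0,30,0,0],
  [0,20,0,0],
])

```text
clock: 26.42
position: [513.5, 113.8, 203.7]
ee_rot: [0.527, -0.471, -0.526, -0.473]
contact_force: [0.0, 0.7, -0.8]
gripper_width: 55.3
```

drive_tool([
  [0,30,0,0],
  [0,30,0,0],
  [0,30,0,0],
  [0,20,0,0],
  [0,0,0,0],
  [0,0,0,0],
])

```text
clock: 26.92
position: [405.3, 102.0, 202.4]
ee_rot: [0.527, -0.471, -0.527, -0.473]
contact_force: [0.6, -0.4, 1.1]
gripper_width: 54.9
```

```bash
python3 - <<'E'
from h import *
info()
a=arm.get_image("scene")[150:310,200:400,::-1];b=arm.get_image("side")[140:270,230:430,::-1]
c=np.vstack([cv2.resize(a,(640,512),interpolation=2)[0:330],cv2.resize(b,(640,416),interpolation=2)[:270]])
cv2.imwrite("pics/f.png",c)
E
```

```text
t 26.92 pos [405.3 102.  202.4] w 54.9 F [ 0.6 -0.4  1.1] q [ 0.6  0.1 -0.5  0.  -1.  -0.5]
[[ 0.  -1.  -0.1]
 [ 0.  -0.1  1. ]
 [-1.  -0.   0. ]] tool y yaw deg -173.67
```

View pics/f.png

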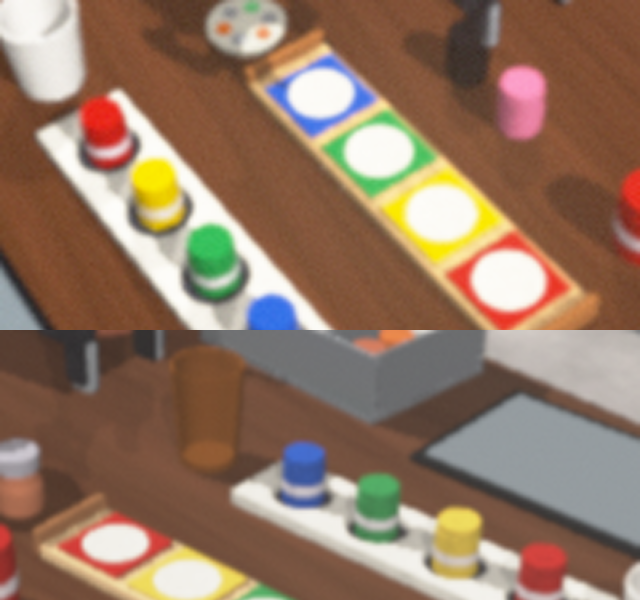

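```bash
python3 - <<'E'
from h import *
a=back("scene",np.float64([(272,308),(210,238),(155,172),(101,109)])/3.2+[200,150],52)[:,:2]
b=back("side",(np.float64([(305,454),(378,487),(458,521),(542,558)])-[0,330])/3.2+[230,140],52)[:,:2]
w=np.array([[615,125],[623.6,47],[631.7,-30.6],[639.6,-108.5]])
print(a-w,b-w,sep="\n")
E
```

```text
[[-1.8 -3.2]
 [-0.9 -1.3]
 [-1.4 -0.1]
 [-0.3 -1.9]]
[[-4.2 -5.1]
 [-6.3 -4.1]
 [-5.4 -3.2]
 [-5.9 -1.8]]
```

```bash
python3 -c "
from bench import arm
print(arm.job_done())"
```

```text
the job is handed in; nothing more can be done
None
```

All four pots are in the rack in reverse order, and I handed the job in at about 27 s on the robot's clock. From the robot's left the rack now reads blue, green, yellow, red; the tray read red, yellow, green, blue.

**Final pictures:** the scene and side cameras show each pot upright in its own well, and the glass looks unmoved. The gripper was open, raised and clear of everything.

**Position check:** cap-top centres came out about 1–4 mm from the well centres in the scene view and about 6–8 mm in the side view. The two views disagree by up to about 6 mm, which I put down to reading pixels by hand. Both stay within the 13 mm tolerance.

**Floor height:** I did not measure the pots' height in the wells separately. Yellow, green and blue each met the floor with about 3 N before release. Red showed no contact force and was let go at the height worked out from its grasp.

**Forces and other problems:** no reported force was above about 6 N. I regripped red once, lower down, because I suspected the first grip was on the cap.

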